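# Pin the lamp's filter cassette shut and hold it

## Task

First pull the drawer of the small white cabinet well open, then swing the raised lid of the green-glass filter cassette down onto its lower half, then take the red-headed pin out of the drawer's rack and push it all the way through the holes of lid and lower half. The lid is on springs and lifts again when left alone, so press the red pin's head down until the two halves are fully shut and finish while still holding the pin and pressing it, touching only the pin. Leave the other two pins in their rack and do not knock the other things about.

Things in the scene. Friction and masses are not known exactly. Their poses are not given: they have to be found in the camera images.
- cabinet: low white cabinet, 240 deep (x) x 280 wide (y) x 119 mm tall, fixed; origin under its centre, front faces its -x with a grey drawer front
- cabinet_drawer0 (a joint): the one drawer: 0 shut (start), grows in m as it slides out along the cabinet's -x, stop at 0.166; 1 N friction, stays where left. Open-topped, rim 97 mm above the table. Its rack holds 3 pins in a row across it, 70 mm apart, 109 mm behind the handle bar; at 0.12 the rack is clear of the cabinet's roof
- cabinet_drawer0_handle (a point): middle of the drawer's round steel bar handle (120 mm long, along the cabinet's y, bar about 10 mm thick), 35 mm in front of the drawer front, 81 mm above the table and 38 mm below the cabinet's top; open above and below, moves with the drawer
- pin_red: locking pin, upright in one of 3 sockets (order varies) of a black rack in the drawer. Origin at the shank's lower end (26 mm above the table in the rack), z up: steel shank 10 mm thick, 36 long, tapered at its end; flange 26 wide, 4 thick, that rests on the rack or lid; red grip 18 wide, 34 long. About 60 g
- pin_yellow: like the red pin but yellow head and 8 mm shank; origin at the lower end of its shank; not wanted, stays in the rack (it rides along with the drawer)
- pin_blue: like the red pin but blue head and an 18 mm shank; origin at the lower end of its shank; not wanted, stays in the rack (it rides along with the drawer)
- pin_red_tip (a point): the lower end of the red pin's shank, on its axis (same point as pin_red)
- cassette: lower half of the filter cassette, aluminium, fixed on the table, 130 (x) x 150 (y) x 30 mm tall with a green glass inside; origin under its centre. The lid's hinge runs along its x at y = +70 mm; the pin hole is at y = -55 mm. Two orange spring plungers, 45 mm either side of the hole, hold the lid about 5 mm up at the hole
- lid (a joint): hinge of the lid (upper half): 0 fully shut, grows in rad as it opens upward (upright 1.57, stop 1.7). Starts at 0.9 to 1.3 and stays where left (stiff, about 0.2 Nm). Pushed down and let go it rests on the spring plungers at about 0.04; from there to 0 takes about 6 to 10 N at the hole and it springs back when released
- lid_hinge (a point): middle of the lid's hinge axis, 31 mm above the table, at the underside of the lid; the lid is a flat plate 120 mm (along the hinge) x 143 mm x 10 mm, steel frame with green glass that may be pushed anywhere
- lid_hole (a point): mouth of the 12 mm through hole in the lid, centre, on the lid's outer (upper) face, 125 mm from the hinge axis, 10 mm above the lid's underside; moves with the lid; with the lid shut it is 41 mm above the table, straight above base_hole
- base_hole (a point): mouth of the 12 mm upright hole in the lower half, 30 mm deep, 30 mm above the table; its z is up
- wipes_tub: white plastic wipes tub with an orange band, 110 mm across, 165 mm tall, at the back; bystander, origin under its centre; leave it
- pump_bottle: blue pump bottle with white pump, 68 mm across, 200 mm tall, at the back; bystander, origin under its centre; leave it
- glove_carton: cardboard glove carton 110 x 160 x 70 mm, left; bystander, origin under its centre; leave it
- screwdriver: screwdriver with red handle, 160 mm long, lying at the left; bystander, origin under its centre; leave it
- spare_filter: black round spare filter with green glass, 70 mm across, 20 mm tall, left; bystander, origin under its centre; leave it
- parts_tray: open green two-part tray, 120 x 180 x 45 mm, near right; bystander, origin under its centre; leave it
Not all that is in view belongs to the job. There is more than one size of the cassette; the one meant has the size given above.

How it is judged:
On the way, in this order (a step that is already met when the one before it is completed fails the run):
1. the drawer is pulled open by at least 100 mm (value of joint cabinet_drawer0 above 0.1 m), for 0.2 s.
2. the lid is swung down onto its springs (below 0.09 rad), the red pin not yet in the cassette (value of joint lid below 0.09 rad and distance between pin_red_tip and base_hole above 0.05 m), for 0.2 s.
At the end, for the whole second after the job is handed in: Lid shut within 0.015 rad; red pin at rest and upright (0.12 rad) in both holes, tip 22 mm or more below the lower hole's mouth, within 4 mm of its axis; the hand touches the pin (over 1 N), the pin presses the cassette (over 3 N), the hand does not (under 2 N) (value of joint lid below 0.015 rad and horizontal distance between pin_red_tip and base_hole below 0.004 m and z of pin_red_tip in the frame of base_hole below -0.022 m and angle between pin_red's own z axis and vertical below 0.12 rad and contact force between the fingers and pin_red above 1 N and contact force between pin_red and cassette above 3 N and contact force between each of the arm, the fingers and cassette below 2 N and linear speed of pin_red below 0.02 m/s); the arm keeps its last pose, push and grip.
It fails at once if a bystander on the table is knocked more than 40 mm from its place (distance of any of wipes_tub, pump_bottle, glove_carton, screwdriver, spare_filter, parts_tray from where it was at the start of the episode above 0.04 m).
It fails at once if the yellow or the blue pin is lifted out of the rack (z of pin_yellow in the frame of cabinet above 0.051 m or z of pin_blue in the frame of cabinet above 0.069 m).
It also fails if it takes over 72 s, if anything falls off the work surface, if the arm or the gripper's body presses on something with over 40 N, if the wrist force passes 120 N, or if a joint passes its speed limit or range.

## Robot

A 6-joint arm with a two-finger parallel gripper is mounted at the origin on the work surface. World frame = base frame: x ahead of the robot, y to its left, z up, the work surface at z = 0. Lengths are in m, angles in rad, forces in N, time in s.
With the tool pointing down it reaches from about 0.25 to 0.775 m from the base axis. Payload 4 kg.
Tool frame: the origin (TCP) lies between the finger pads; the fingertips stand 11 mm ahead of it and the grasp point (between the pads) lies 8 mm behind it; z points along the fingers, y is the direction in which the jaws open and shut (so a half turn about z gives the same grasp; the last joint's range is limited). The gripper opens to 94 mm and grips with 3 to 60 N. Pads are 16 mm wide; open, the fingers measure 119 mm over their backs; the gripper's body (75 mm by 177 mm) begins 78 mm behind the grasp point.
Start: joints at [1.096, 0.087, 1.371, -0, 1.684, -0.103], TCP at [0.2, 0.512, 0.217] pointing down, gripper open.
Joint ranges: [-3.1, 3.1], [-0.76, 2.03], [0.27, 2.55], [-1.08, 4.22], [0.17, 2.65], [-2.57, 2.57]. Speed limits (rad/s): [2.79, 2.79, 3.14, 3.14, 3.14, 3.14].

## Interface

Orientations are given as [roll, pitch, yaw] about the fixed x, y, z axes, in that order (R = Rz(yaw) Ry(pitch) Rx(roll)).
In Python, from bench import get_obs, cams, ticket gives the robot as it stands. The module is installed in compiled form; this text tells all that it offers.
- The arm moves only by the shell command python3 -m crank 'ROWS'. ROWS is JSON, a list of rows, each an object of numbers: "tx", "ty", "tz": the shift along the tool's x, y, z in cm; "twist": the turn about the tool's z in degrees; "grip": the opening, from 0 (shut) to 1 (fully open). In form: [{"tx": .., "ty": .., "tz": .., "twist": .., "grip": ..}, ...]. A call has 1 to 12 rows; each row shifts and turns the commanded pose from where the row before left it, along the tool's axes as they then stand; what a row does not reach is not made up. A row lasts 1/8 s, in which the tool goes at most 62.5 mm and 10.7 degrees, less where a joint would pass 70% of its speed; a pose out of reach is approached as far as the arm can. A call is refused whole if a number of a shift passes 6.25 or a number of a turn 10.7, either way. A call with a gripper value outside its range is refused whole. The fingers move at their own pace and stop on an object; the grip force is fixed at half the most. Time passes only in rows, so rows that do not move let the fingers close. It gives the time, the measured TCP pose, the force and the opening at its end, in the units of the state.
- get_obs(): the state, without advancing time (a new reading comes with each control period).
- cams.snapshot(name): name is "scene" or "top" or "wrist"; returns a dict with "frame" (400x640x3 uint8, red, green, blue), "intrinsics" (3x3 intrinsics, pixels), "R" (3x3) and "t" (3): a world point X has camera coordinates R X + t; the wrist camera has in their place "hand_eye" (4x4, takes a point from camera to tool coordinates, whose origin is the TCP and whose axes are the flange's). Camera axes: x right, y down, z forward; pixel columns grow to the right and rows downward; lengths in m; the calibration is good to about 2 mm. A picture is of the moment at which its call begins: read the wrist's pose just before it. There is no depth.
- ticket.close_job(): hands the job in, once; it reports no verdict.
Trained networks look in a picture, given as the dict that the camera call returned (one of the last four; its "shot" number tells which), for a name from the list of things; names that differ only in an ending like _2 or _b are one class to them, and where a whole thing is asked for, a point or a joint stands for the part that bears it (a point fixed in the world has none). Each returns a list of dicts, best first, with "conf" (0 to 1); they miss things now and then, are a little off and sometimes report something else, mostly with a low value. They report only what shows in the picture. A call takes as long as a camera call. They do not tell look-alikes from the thing itself.
- cams.outline_of(picture, query): "region" (400x640 bool, what is visible of it) and "centre" ([column, row] in pixels, amid what is visible of it).
The state is a dict: "time": time; "joint_positions": joint angles; "qvel": joint speeds; "joint_torque": joint torques, N m; "tool_pos": TCP position; "ee_rot": TCP orientation; "wrist_force": force on the tool from outside, world axes, zero at the start; "wrist_torque": the same for the moment, N m; "width": finger opening in m.
Only numpy, scipy, OpenCV 4.12 (cv2) and the standard library are available. Lean on these libraries where they do the work, as an engineer would, in place of code of your own. Each camera call takes 0.05 s, during which the arm holds its last target.

## Working session

There is one attempt and no reset: what is moved stays moved. The work goes in short steps, Python scripts to look and compute and a shell command to move; the robot and the scene stay as the last step left them, time stands still between calls to the robot, and variables do not carry over. Pictures are saved under pics/ and viewed, and the job is handed in when it is done.

```bash
ls; mkdir -p pics
python3 - <<'E'
from bench import get_obs,cams
import cv2
o=get_obs()
for k,v in o.items(): print(k,v)
for n in ["scene","top","wrist"]:
    p=cams.snapshot(n); cv2.imwrite(f"pics/{n}0.png",p["frame"][:,:,::-1])
    print(n,[ (k,p[k]) for k in p if k!="frame"])
E
```

```text
pics
time 0.0
joint_positions [ 1.09590196e+00  8.79544370e-02  1.37223370e+00 -1.83922073e-05
  1.68359776e+00 -1.03147772e-01]
qvel [-0.00018239  0.00065738  0.00035427  0.00064669 -0.00125216  0.00063505]
joint_torque [-4.35894333e-05 -3.40177310e+01 -3.02427328e+01  7.18908501e-02
  3.28500720e-02 -1.69117734e-04]
tool_pos [0.19957904 0.51195284 0.21531489]
ee_rot [-3.13940919e+00 -2.07643824e-04  2.76984378e+00]
wrist_force [ 0.22942217 -0.35701434  0.27559094]
wrist_torque [-0.10421224 -0.01318823  0.01731958]
width 0.09391539537420458
scene [('intrinsics', array([[403.08194368,   0.        , 326.66281973],
       [  0.        , 403.08194368, 198.91940196],
       [  0.        ,   0.        ,   1.        ]])), ('R', array([[ 0.73430747,  0.67851633, -0.0202022 ],
       [ 0.5009036 , -0.56169607, -0.65847787],
       [-0.45813548,  0.47340587, -0.75232889]])), ('t', array([-0.41918289, -0.1859862 ,  1.54024988])), ('shot', 1)]
top [('intrinsics', array([[391.70618061,   0.        , 318.80453085],
       [  0.        , 391.70618061, 199.618837  ],
       [  0.        ,   0.        ,   1.        ]])), ('R', array([[-8.98373054e-04, -9.99995182e-01, -2.97147823e-03],
       [-9.99220223e-01,  1.01496299e-03, -3.94704471e-02],
       [ 3.94732728e-02,  2.93370196e-03, -9.99216320e-01]])), ('t', array([0.0737694 , 0.49285774, 1.19061793])), ('shot', 2)]
wrist [('intrinsics', array([[357.05802091,   0.        , 315.16847052],
       [  0.        , 357.05802091, 194.46333374],
       [  0.        ,   0.        ,   1.        ]])), ('hand_eye', array([[-2.45508016e-05, -9.74074300e-01, -2.26228329e-01,
         6.49709679e-02],
       [ 9.99999785e-01,  1.24196891e-04, -6.43278393e-04,
        -1.77906503e-04],
       [ 6.54697806e-04, -2.26228296e-01,  9.74074088e-01,
        -1.67285961e-01],
       [ 0.00000000e+00,  0.00000000e+00,  0.00000000e+00,
         1.00000000e+00]])), ('shot', 3)]
```

View pics/scene0.png

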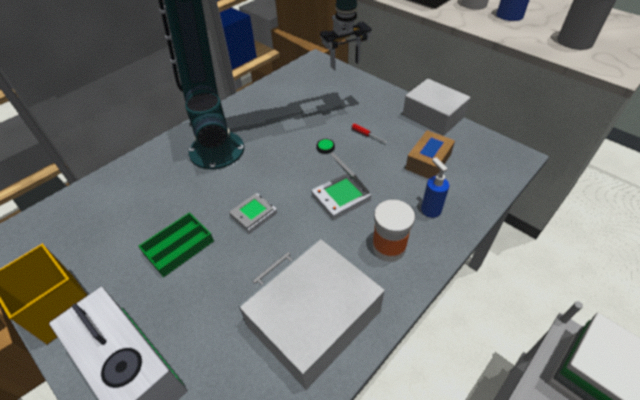

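View pics/top0.png

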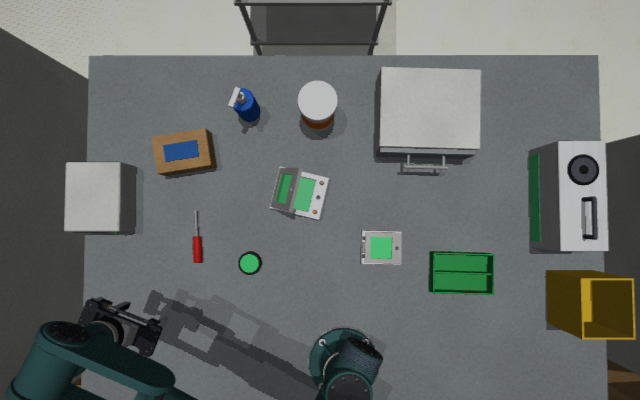

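View pics/wrist0.png

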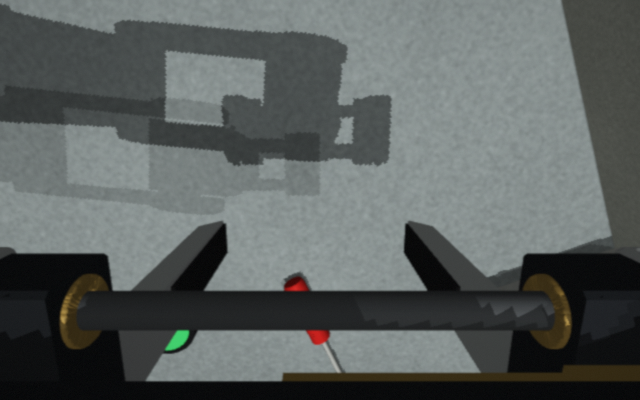

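The target cassette is the larger one with the lid up, at top (300,193). The small shut one at (381,247) is the look-alike. The cabinet is at top (430,110), with its handle at (425,165). Next I'll measure these.

```bash
cat > h.py <<'E'
import numpy as np, cv2
from bench import get_obs,cams
def rotm(r):
    return cv2.Rodrigues(np.array([0,0,r[2]*1.]))[0]@cv2.Rodrigues(np.array([0,r[1]*1.,0]))[0]@cv2.Rodrigues(np.array([r[0]*1.,0,0]))[0]
def cam(p,o=None):
    K=p["intrinsics"]
    if "R" in p: return K,p["R"],p["t"]
    H=p["hand_eye"]; T=np.eye(4); T[:3,:3]=rotm(o["ee_rot"]); T[:3,3]=o["tool_pos"]
    M=np.linalg.inv(T@H); return K,M[:3,:3],M[:3,3]
def onz(c,uv,z):
    K,R,t=c; d=R.T@np.linalg.solve(K,[uv[0],uv[1],1]); C=-R.T@t
    return C+d*(z-C[2])/d[2]
def proj(c,X):
    K,R,t=c; q=K@(R@np.asarray(X,float)+t); return q[:2]/q[2]
def tri(cs,uvs):
    A=[];b=[]
    for c,uv in zip(cs,uvs):
        K,R,t=c; d=R.T@np.linalg.solve(K,[uv[0],uv[1],1]); d/=np.linalg.norm(d); C=-R.T@t
        P=np.eye(3)-np.outer(d,d); A.append(P); b.append(P@C)
    return np.linalg.lstsq(np.vstack(A),np.hstack(b),rcond=None)[0]
def crop(p,x0,y0,x1,y1,s,name):
    im=p["frame"][y0:y1,x0:x1,::-1]; cv2.imwrite(name,cv2.resize(im,None,fx=s,fy=s,interpolation=cv2.INTER_CUBIC))
E
python3 - <<'E'
from h import *
ps={n:cams.snapshot(n) for n in["scene","top"]}
for q in["cabinet","cabinet_drawer0_handle","cassette","lid","lid_hole","base_hole","lid_hinge"]:
  for n,p in ps.items():
    try:
      for d in cams.outline_of(p,q)[:2]:
        ys,xs=np.where(d["region"]); print(q,n,round(d["conf"],2),d["centre"],(xs.min(),ys.min(),xs.max(),ys.max()),
          cv2.minAreaRect(np.c_[xs,ys].astype(np.float32)))
    except Exception as e: print(q,n,e)
crop(ps["top"],260,155,340,230,8,"pics/t1.png")
crop(ps["scene"],300,145,380,225,7,"pics/s1.png")
crop(ps["top"],365,55,495,185,4,"pics/t2.png")
E
```

```text
cabinet scene 0.78 [310.8, 308.9] (np.int64(239), np.int64(239), np.int64(383), np.int64(387)) ((309.5000305175781, 304.0000305175781), (113.84419250488281, 125.15789794921875), 45.0)
cabinet top 0.87 [430.4, 110.6] (np.int64(374), np.int64(67), np.int64(480), np.int64(168)) ((427.1261291503906, 117.96185302734375), (106.09796142578125, 100.7111587524414), 1.5911402702331543)
cabinet_drawer0_handle scene 0.95 [277.0, 263.4] (np.int64(255), np.int64(253), np.int64(299), np.int64(291)) ((274.4672546386719, 269.3606872558594), (11.395282745361328, 56.08015823364258), 50.19443130493164)
cabinet_drawer0_handle top 0.74 [428.1, 156.2] (np.int64(375), np.int64(147), np.int64(474), np.int64(168)) ((424.5, 157.5), (21.0, 99.0), 90.0)
cassette scene 0.7 [339.8, 195.9] (np.int64(312), np.int64(154), np.int64(370), np.int64(218)) ((336.3423156738281, 188.0115509033203), (59.025997161865234, 47.887367248535156), 52.12501525878906)
cassette scene 0.69 [250.8, 209.3] (np.int64(230), np.int64(194), np.int64(275), np.int64(231)) ((252.84613037109375, 212.2692108154297), (29.12175941467285, 41.0478096
[... 2190 characters left out ...]
7), np.int64(327), np.int64(219)) ((299.11767578125, 191.5294189453125), (50.93247985839844, 45.11162567138672), 14.03624439239502)
lid_hinge scene 0.95 [251.3, 207.4] (np.int64(230), np.int64(194), np.int64(272), np.int64(227)) ((251.33782958984375, 209.9729766845703), (24.760746002197266, 38.2454719543457), 54.462318420410156)
lid_hinge scene 0.59 [350.7, 173.1] (np.int64(332), np.int64(154), np.int64(368), np.int64(192)) ((349.7500305175781, 172.75), (51.61879348754883, 5.656853675842285), 45.0)
lid_hinge top 0.83 [384.9, 249.0] (np.int64(362), np.int64(231), np.int64(401), np.int64(264)) ((381.07122802734375, 247.57672119140625), (38.89925765991211, 32.311180114746094), 2.12109637260437)
```

View pics/t1.png

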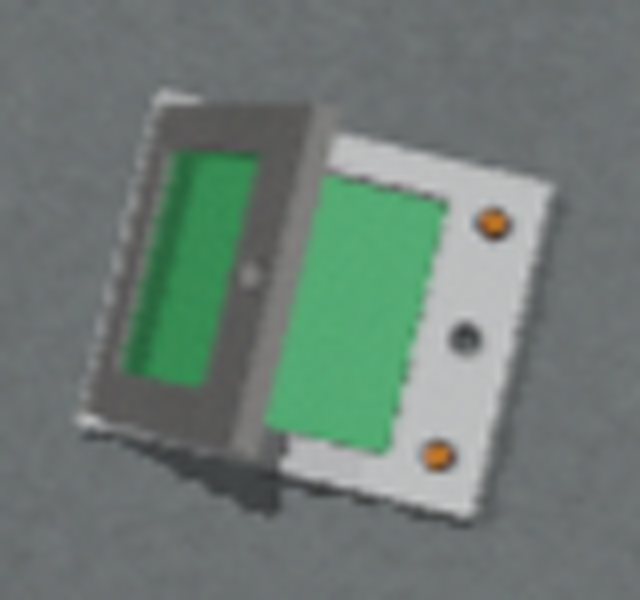

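View pics/s1.png

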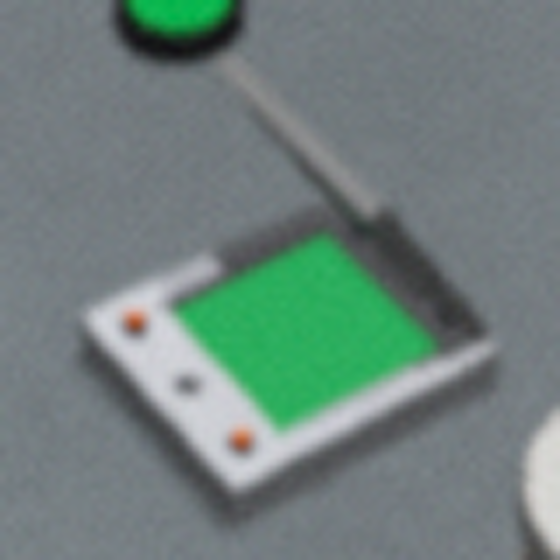

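View pics/t2.png

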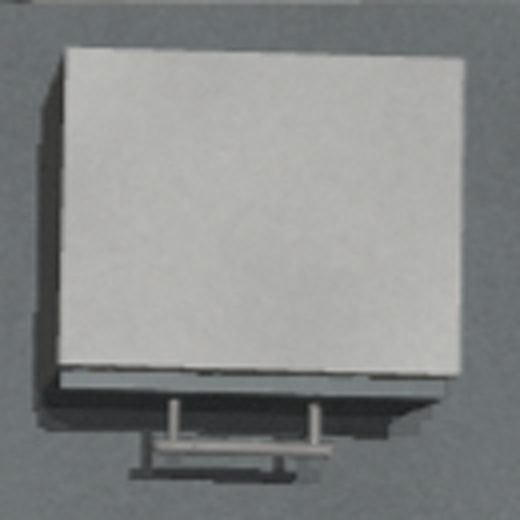

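Run:
```python
from h import *
p=cams.snapshot("top");T=cam(p);s=cams.snapshot("scene");S=cam(s)
f=lambda x,y,k,a,b:(x/k+a-.5+.5/k,y/k+b-.5+.5/k)
t1=lambda x,y:f(x,y,8,260,155); s1=lambda x,y:f(x,y,7,300,145); t2=lambda x,y:f(x,y,4,365,55)
bh=onz(T,t1(465,338),.03); print("bh top",bh,"scene",onz(S,s1(186,384),.03),"tri",tri([T,S],[t1(465,338),s1(186,384)]))
pa=onz(T,t1(493,223),.034);pb=onz(T,t1(437,457),.034); print("plungers",pa,pb,(pa+pb)/2,np.linalg.norm(pa-pb)); 
d=pa-pb; print("cassette yaw",np.degrees(np.arctan2(d[1],d[0])))
print("corner", [onz(T,t1(*c),.03) for c in[(553,185),(478,518),(82,425),(160,95)]])
y=np.arctan2(d[1],d[0]); yv=np.array([-np.sin(y),np.cos(y),0]); xv=np.array([np.cos(y),np.sin(y),0])
bh2=(bh+onz(S,s1(186,384),.03))/2
hinge=bh2+125*yv*1e-3; hinge[2]=.031
for a in [.9,1,1.1,1.2,1.3]:
  e=hinge-yv*.143*np.cos(a)+np.array([0,0,.143*np.sin(a)])
  hh=hinge-yv*.125*np.cos(a)+np.array([0,0,.125*np.sin(a)])+.01*(yv*np.sin(a)+np.array([0,0,np.cos(a)]))
  print(a,[ (proj(T,e+s_*.06*xv)-[260,155])*8 for s_ in(-1,1)],(proj(T,hh)-[260,155])*8,e,hh)
print("hinge",hinge,yv)
C=[onz(T,t2(*c),.119) for c in[(65,48),(465,60),(460,377),(60,365)]]
for c in C: print("cab",c)
for i in range(4): print(np.linalg.norm(C[i]-C[i-1]), np.degrees(np.arctan2(*(C[i]-C[i-1])[[1,0]])))
print("cab centre",sum(C)/4)
h=[onz(T,t2(*c),.084) for c in[(152,445),(333,452)]];print("handle",h,sum(h)/2)
```

```text
bh top [0.5006002  0.07659769 0.03      ] scene [0.49920681 0.07591353 0.03      ] tri [0.50007029 0.07606645 0.03062425]
plungers [0.54369024 0.06601199 0.034     ] [0.45576059 0.08710775 0.034     ] [0.49972541 0.07655987 0.034     ] 0.09042485665783581
cassette yaw -13.491199822794043
corner [array([0.55837765, 0.04333587, 0.03      ]), array([0.43286124, 0.07176416, 0.03      ]), array([0.46796103, 0.22081768, 0.03      ]), array([0.59267759, 0.19182461, 0.03      ])]
0.9 [array([316.30066259, 467.81326538]), array([398.60553658, 125.90582038])] [304.58816534 285.00195611] [0.50832777 0.11136897 0.14301575] [0.51276559 0.12986631 0.13513196]
1 [array([281.53258638, 459.70073597]), array([364.61842656, 115.19872762])] [272.94310086 276.52539189] [0.5110403  0.12267512 0.15133035] [0.51527233 0.14031471 0.1415869 ]
1.1 [array([244.25303493, 450.9601239 ]), array([328.04647848, 104.22430025])] [239.48006379 267.76574008] [0.51393294 0.13473197 0.15844265] [0.51791689 0.15133755 0.14693688]
1.2 [array([204.92104807, 441.69827518]), array([289.33725428,  93.12691632])] [204.61644435 258.8350926 ] [0.51697677 0.14741903 0.16428159] [0.52067284 0.16282469 0.15112846]
1.3 [array([164.0472171 , 432.03480454]), array([248.99085436,  82.05790126])] [168.80318996 249.85111136] [0.52014139 0.16060955 0.16878882] [0.52351265 0.17466135 0.15411976]
hinge [0.52906551 0.19780633 0.031     ] [0.23329601 0.97240576 0.        ]
cab [ 0.86408105 -0.10254342  0.119     ]
cab [ 0.8549268  -0.38427663  0.119     ]
cab [ 0.6301844  -0.37691721  0.119     ]
cab [ 0.63902541 -0.09743627  0.119     ]
0.22511358615834984 -1.2999808384238112
0.2818818892617449 -91.86103460315557
0.2248628680230581 178.12446081453442
0.2796207375391099 88.18812887045989
cab centre [ 0.74705442 -0.24029338  0.119     ]
handle [array([ 0.58711883, -0.16867904,  0.084     ]), array([ 0.58188887, -0.29894549,  0.084     ])] [ 0.58450385 -0.23381226  0.084     ]
```

```bash
python3 -m crank '[{"tx":-4.2,"ty":-3.7,"grip":0.3},{"tx":-4.2,"ty":-3.7,"grip":0.3},{"tx":-4.2,"ty":-3.7,"grip":0.3},{"tx":-4.2,"ty":-3.7,"grip":0.3},{"tx":-4.2,"ty":-3.7,"grip":0.3},{"tx":-4.2,"ty":-3.7,"grip":0.3},{"tx":-4.2,"ty":-3.7,"grip":0.3},{"tx":-4.2,"ty":-3.7,"grip":0.3},{"tx":-4.2,"ty":-3.7,"grip":0.3},{"tx":-4.2,"ty":-3.7,"grip":0.3},{"tx":-4.2,"ty":-3.7,"grip":0.3},{"tx":-4.2,"ty":-3.7,"grip":0.3}]'
python3 -m crank '[{"tx":-4.2,"ty":-3.7,"twist":10},{"twist":10},{"twist":10},{"twist":10},{"twist":10},{"twist":10},{"twist":10},{"twist":0.5},{}]'
```

```text
invalid input at $[0]: expected keys tx, ty, tz, twist, grip
invalid input at $[0]: expected keys tx, ty, tz, twist, grip
```

```bash
python3 -m crank '[{"tx":-4.2,"ty":-3.7,"tz":0,"twist":0,"grip":0.3},{"tx":-4.2,"ty":-3.7,"tz":0,"twist":0,"grip":0.3},{"tx":-4.2,"ty":-3.7,"tz":0,"twist":0,"grip":0.3},{"tx":-4.2,"ty":-3.7,"tz":0,"twist":0,"grip":0.3},{"tx":-4.2,"ty":-3.7,"tz":0,"twist":0,"grip":0.3},{"tx":-4.2,"ty":-3.7,"tz":0,"twist":0,"grip":0.3},{"tx":-4.2,"ty":-3.7,"tz":0,"twist":0,"grip":0.3},{"tx":-4.2,"ty":-3.7,"tz":0,"twist":0,"grip":0.3},{"tx":-4.2,"ty":-3.7,"tz":0,"twist":0,"grip":0.3},{"tx":-4.2,"ty":-3.7,"tz":0,"twist":0,"grip":0.3},{"tx":-4.2,"ty":-3.7,"tz":0,"twist":0,"grip":0.3},{"tx":-4.2,"ty":-3.7,"tz":0,"twist":0,"grip":0.3}]'
python3 -m crank '[{"tx":-4.2,"ty":-3.7,"tz":0,"twist":10,"grip":0.3},{"tx":0,"ty":0,"tz":0,"twist":10,"grip":0.3},{"tx":0,"ty":0,"tz":0,"twist":10,"grip":0.3},{"tx":0,"ty":0,"tz":0,"twist":10,"grip":0.3},{"tx":0,"ty":0,"tz":0,"twist":10,"grip":0.3},{"tx":0,"ty":0,"tz":0,"twist":10,"grip":0.3},{"tx":0,"ty":0,"tz":0,"twist":10,"grip":0.3},{"tx":0,"ty":0,"tz":0,"twist":0.5,"grip":0.3},{"tx":0,"ty":0,"tz":0,"twist":0,"grip":0.3}]'
```

```text
time: 2.55
tool_pos: [0.5088, -0.0861, 0.2167]
ee_rot: [3.141, 0.001, 2.769]
wrist_force: [-0.1, 0.5, 1.1]
width: 0.0283
time: 3.68
tool_pos: [0.5338, -0.1341, 0.2165]
ee_rot: [3.142, -0.0, 1.542]
wrist_force: [1.0, -0.1, 0.3]
width: 0.0279
```

```bash
python3 -m crank '[{"tx":-4.9,"ty":2.7,"tz":0,"twist":0.2,"grip":0.3},{"tx":-4.9,"ty":2.7,"tz":0,"twist":0,"grip":0.3},{"tx":0,"ty":0,"tz":3,"twist":0,"grip":0.3},{"tx":0,"ty":0,"tz":0,"twist":0,"grip":0.3}]'
python3 - <<'E'
from h import *
o=get_obs();p=cams.snapshot("wrist");c=cam(p,o);print(o["tool_pos"],o["ee_rot"])
cv2.imwrite("pics/w1.png",p["frame"][:,:,::-1])
E
```

```text
time: 4.18
tool_pos: [0.5831, -0.2336, 0.1828]
ee_rot: [-3.135, -0.003, 1.536]
wrist_force: [-0.4, -0.0, -0.2]
width: 0.028
[ 0.58307604 -0.23359785  0.18282274] [-3.1352542  -0.00321461  1.53638823]
```

View pics/w1.png

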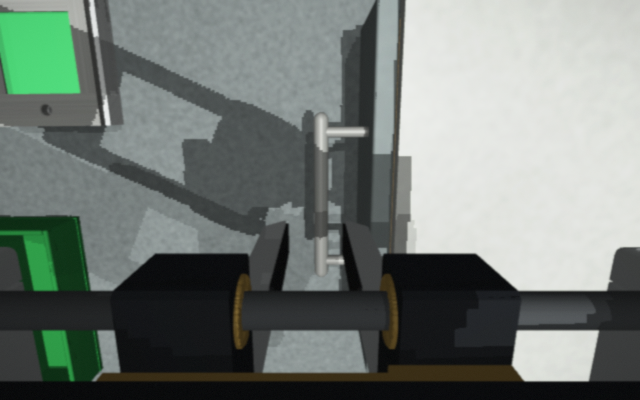

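Run:
```python
from h import *
o=get_obs();p=cams.snapshot("wrist");c=cam(p,o)
for uv in[(321,112),(321,275),(321,193)]: print(onz(c,uv,.081))
```

```text
[ 0.58997741 -0.16906498  0.081     ]
[ 0.58601148 -0.29970348  0.081     ]
[ 0.58811101 -0.23054448  0.081     ]
```

The wrist picture shows the bar at column 321, rows 112–275, which puts its middle at about (0.588, -0.234). That agrees with the top view to within 4 mm. Now I'll descend, grip and pull.

```bash
python3 -m crank '[{"tx":0,"ty":0.4,"tz":3,"twist":0,"grip":0.3},{"tx":0,"ty":0,"tz":4,"twist":0,"grip":0.3},{"tx":0,"ty":0,"tz":4,"twist":0,"grip":0.3},{"tx":0,"ty":0,"tz":0,"twist":0,"grip":0.3},{"tx":0,"ty":0,"tz":0,"twist":0,"grip":0},{"tx":0,"ty":0,"tz":0,"twist":0,"grip":0},{"tx":0,"ty":0,"tz":0,"twist":0,"grip":0},{"tx":0,"ty":0,"tz":0,"twist":0,"grip":0}]'
```

```text
time: 5.28
tool_pos: [0.5868, -0.2343, 0.0799]
ee_rot: [-3.139, 0.001, 1.536]
wrist_force: [-8.0, 0.8, 4.8]
width: 0.0099
```

```bash
python3 -m crank '[{"tx":0,"ty":-1,"tz":0,"twist":0,"grip":0},{"tx":0,"ty":-2,"tz":0,"twist":0,"grip":0},{"tx":0,"ty":-2.4,"tz":0,"twist":0,"grip":0},{"tx":0,"ty":-2.4,"tz":0,"twist":0,"grip":0},{"tx":0,"ty":-2.4,"tz":0,"twist":0,"grip":0},{"tx":0,"ty":-2.4,"tz":0,"twist":0,"grip":0},{"tx":0,"ty":-1.4,"tz":0,"twist":0,"grip":0},{"tx":0,"ty":-0.8,"tz":0,"twist":0,"grip":0},{"tx":0,"ty":0,"tz":0,"twist":0,"grip":0},{"tx":0,"ty":0,"tz":0,"twist":0,"grip":0}]'
```

```text
time: 6.52
tool_pos: [0.4418, -0.2301, 0.0798]
ee_rot: [3.137, 0.004, 1.536]
wrist_force: [0.0, -0.4, 8.4]
width: 0.0102
```

```bash
python3 -m crank '[{"tx":0,"ty":0,"tz":0,"twist":0,"grip":0.3},{"tx":0,"ty":0,"tz":0,"twist":0,"grip":0.3},{"tx":0,"ty":0,"tz":0,"twist":0,"grip":0.3},{"tx":0,"ty":0,"tz":-4,"twist":0,"grip":0.3},{"tx":0,"ty":0,"tz":-5,"twist":0,"grip":0.3},{"tx":0,"ty":0,"tz":-5,"twist":0,"grip":0.3},{"tx":6,"ty":0,"tz":0,"twist":0,"grip":0.2},{"tx":6,"ty":0,"tz":0,"twist":0,"grip":0},{"tx":0,"ty":0,"tz":0,"twist":0,"grip":0},{"tx":0,"ty":0,"tz":0,"twist":0,"grip":0}]'
python3 - <<'E'
from h import *
o=get_obs();print(o["tool_pos"],o["ee_rot"])
for n in["wrist","top"]:
    p=cams.snapshot(n);cv2.imwrite(f"pics/{n}2.png",p["frame"][:,:,::-1])
crop(p,365,55,495,205,4,"pics/t3.png")
E
```

```text
time: 7.78
tool_pos: [0.4447, -0.1091, 0.2162]
ee_rot: [-3.141, 0.001, 1.536]
wrist_force: [-0.7, -0.7, 0.4]
width: 0.0006
[ 0.44473928 -0.10910493  0.21621178] [-3.14124963e+00  5.96886720e-04  1.53646944e+00]
```

View pics/wrist2.png

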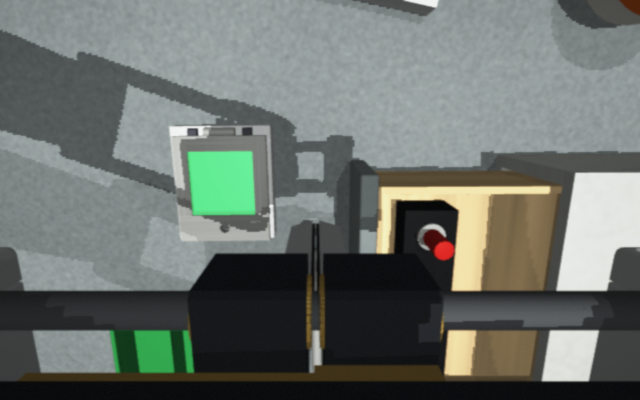

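View pics/t3.png

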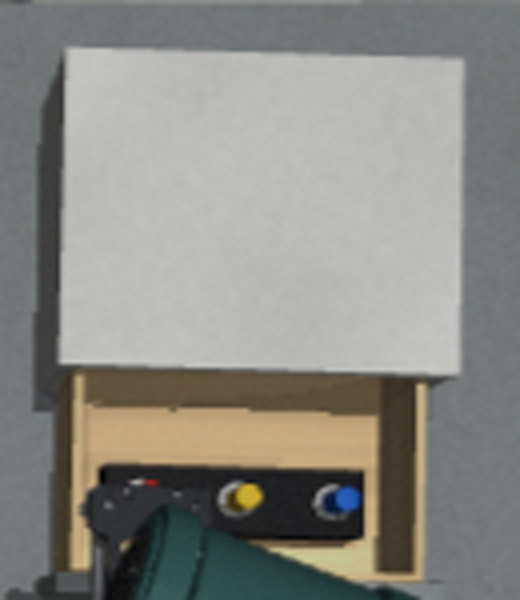

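The drawer is open about 145 mm. In the top crop the pins run red, yellow, blue from left to right, so the red pin is at about (0.554, -0.163). Next is the lid: I'll move in behind its outer face.

```bash
python3 -m crank '[{"tx":5.85,"ty":1.4,"tz":0,"twist":0,"grip":0},{"tx":5.85,"ty":1.4,"tz":0,"twist":0,"grip":0},{"tx":5.85,"ty":1.4,"tz":0,"twist":0,"grip":0},{"tx":5.85,"ty":1.4,"tz":0,"twist":0,"grip":0},{"tx":5.85,"ty":1.4,"tz":0,"twist":0,"grip":0},{"tx":0,"ty":0,"tz":0,"twist":0,"grip":0},{"tx":0,"ty":0,"tz":0,"twist":0,"grip":0}]'
python3 - <<'E'
from h import *
p=cams.snapshot("scene")
crop(p,260,60,420,230,3.5,"pics/s3.png")
E
```

```text
time: 8.75
tool_pos: [0.5253, 0.1796, 0.2158]
ee_rot: [-3.14, 0.001, 1.534]
wrist_force: [-0.6, -0.1, 0.1]
width: 0.0005
```

View pics/s3.png

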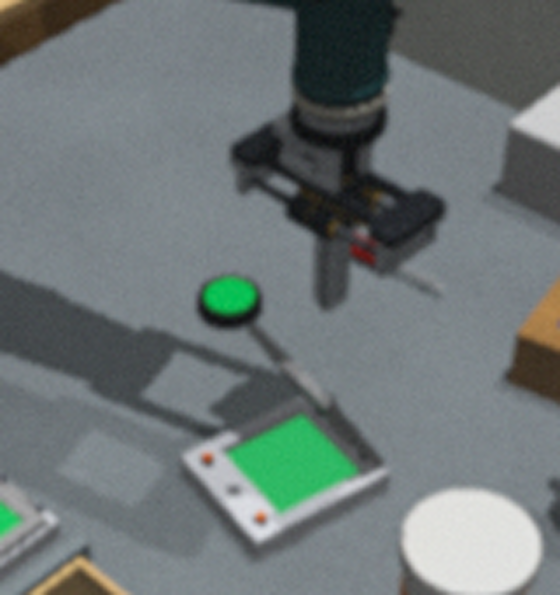

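The fingers hang behind the lid's outer side and well above it. I'll go down, then sweep.

```bash
python3 -m crank '[{"tx":0,"ty":0,"tz":3.1,"twist":0,"grip":0},{"tx":0,"ty":0,"tz":3.1,"twist":0,"grip":0},{"tx":0,"ty":0,"tz":0,"twist":0,"grip":0}]'
python3 -m crank '[{"tx":-1.32,"ty":-0.27,"tz":0.5,"twist":0,"grip":0},{"tx":-1.32,"ty":-0.27,"tz":0.5,"twist":0,"grip":0},{"tx":-1.15,"ty":-0.23,"tz":0.82,"twist":0,"grip":0},{"tx":-1.15,"ty":-0.23,"tz":0.82,"twist":0,"grip":0},{"tx":-0.92,"ty":-0.19,"tz":1.09,"twist":0,"grip":0},{"tx":-0.92,"ty":-0.19,"tz":1.09,"twist":0,"grip":0},{"tx":0,"ty":0,"tz":0,"twist":0,"grip":0}]'
```

```text
time: 9.18
tool_pos: [0.5233, 0.1786, 0.1519]
ee_rot: [-3.136, 0.002, 1.533]
wrist_force: [-0.6, -0.2, 0.9]
width: 0.0002
time: 10.05
tool_pos: [0.5075, 0.1131, 0.1044]
ee_rot: [-3.138, 0.001, 1.535]
wrist_force: [0.2, -0.5, 0.1]
width: 0.0002
```

```bash
python3 -m crank '[{"tx":-0.62,"ty":-0.13,"tz":1.28,"twist":0,"grip":0},{"tx":-0.62,"ty":-0.13,"tz":1.28,"twist":0,"grip":0},{"tx":-0.22,"ty":-0.05,"tz":0.84,"twist":0,"grip":0},{"tx":-0.22,"ty":-0.05,"tz":0.84,"twist":0,"grip":0},{"tx":-0.12,"ty":0,"tz":0.5,"twist":0,"grip":0},{"tx":0,"ty":0,"tz":0.3,"twist":0,"grip":0},{"tx":0,"ty":0,"tz":0,"twist":0,"grip":0},{"tx":0,"ty":0,"tz":0,"twist":0,"grip":0},{"tx":0,"ty":0,"tz":0,"twist":0,"grip":0}]'
python3 - <<'E'
from h import *
p=cams.snapshot("scene")
crop(p,260,60,420,230,3.5,"pics/s4.png")
E
```

```text
time: 11.18
tool_pos: [0.5046, 0.0958, 0.0567]
ee_rot: [3.141, 0.0, 1.536]
wrist_force: [-2.8, -0.3, 5.1]
width: 0.0003
```

View pics/s4.png

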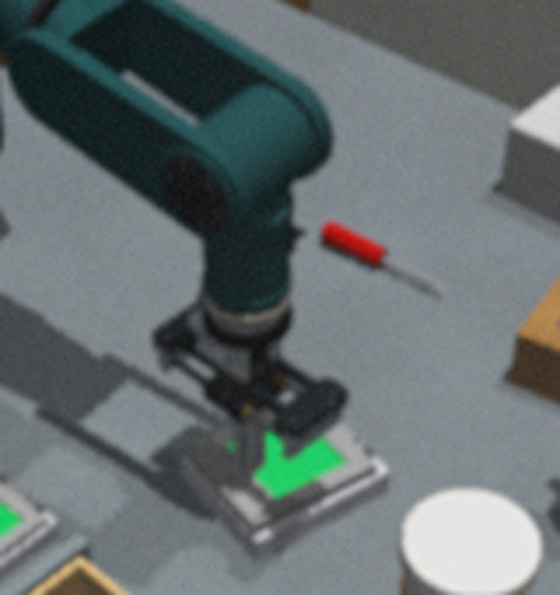

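The lid is down on its plungers with 5 N on the fingers. I'll lift off and look at the hole, then at the pin.

```bash
python3 -m crank '[{"tx":0,"ty":0,"tz":-3,"twist":0,"grip":0},{"tx":0,"ty":0,"tz":-6,"twist":0,"grip":0.3},{"tx":-3,"ty":0,"tz":-5.5,"twist":0,"grip":0.55},{"tx":-6,"ty":0,"tz":0,"twist":0,"grip":0.55},{"tx":0,"ty":0,"tz":0,"twist":0,"grip":0.55},{"tx":0,"ty":0,"tz":0,"twist":0,"grip":0.55}]'
python3 - <<'E'
from h import *
o=get_obs();p=cams.snapshot("wrist");print(o["tool_pos"],o["ee_rot"])
cv2.imwrite("pics/w5.png",p["frame"][:,:,::-1])
E
python3 -m crank '[{"tx":-6,"ty":1.5,"tz":0,"twist":0,"grip":0.55},{"tx":-6,"ty":2,"tz":0,"twist":0,"grip":0.55},{"tx":-6,"ty":2,"tz":0,"twist":0,"grip":0.55},{"tx":-5,"ty":0,"tz":0,"twist":0,"grip":0.55},{"tx":0,"ty":0,"tz":0,"twist":0,"grip":0.55},{"tx":0,"ty":0,"tz":0,"twist":0,"grip":0.55}]'
python3 - <<'E'
from h import *
o=get_obs();p=cams.snapshot("wrist");print(o["tool_pos"],o["ee_rot"])
cv2.imwrite("pics/w6.png",p["frame"][:,:,::-1])
p=cams.snapshot("top");crop(p,365,85,465,185,5,"pics/t6.png");crop(p,260,155,340,230,8,"pics/t7.png")
E
```

```text
time: 11.98
tool_pos: [0.5014, 0.0062, 0.2001]
ee_rot: [-3.141, -0.001, 1.535]
wrist_force: [-0.6, -0.5, -0.3]
width: 0.0472
[0.50137489 0.00624683 0.20006046] [-3.14104537e+00 -1.00180718e-03  1.53518852e+00]
time: 12.78
tool_pos: [0.5483, -0.2227, 0.1999]
ee_rot: [-3.141, -0.002, 1.537]
wrist_force: [0.2, -0.6, -0.0]
width: 0.0514
[ 0.548265   -0.22270525  0.19994425] [-3.14067908e+00 -1.58288059e-03  1.53746110e+00]
```

View pics/w5.png

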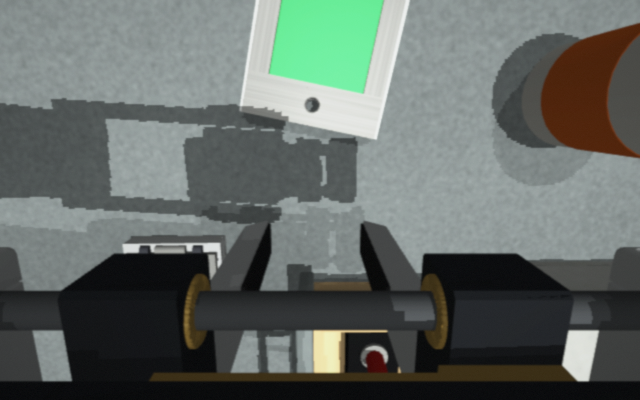

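View pics/w6.png

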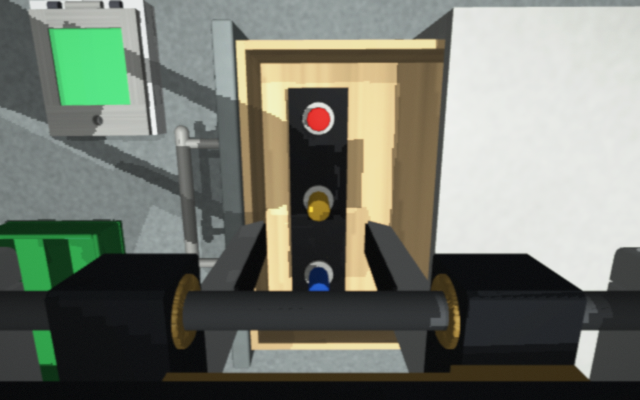

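View pics/t7.png

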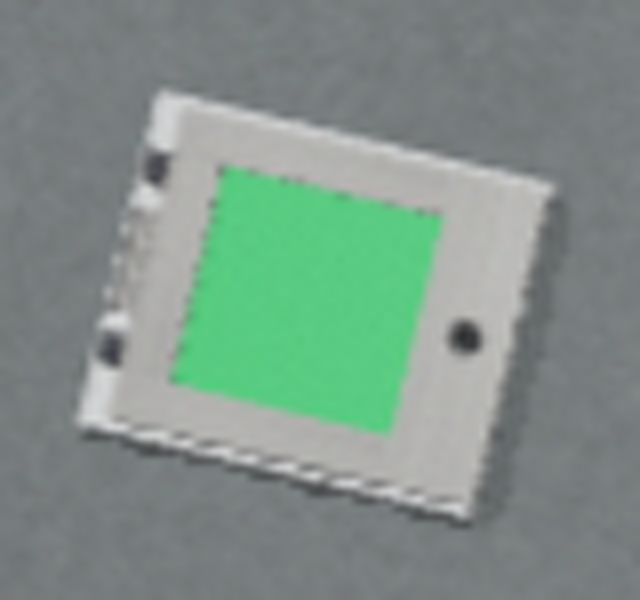

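The lid is shut onto its springs, with its hole at wrist (312,104). The red pin's head is at wrist (318,120), with yellow at (318,205) and blue at (318,280).

Run:
```python
from h import *
a=cv2.imread("pics/w5.png");b=cv2.imread("pics/w6.png")
hsv=cv2.cvtColor(b,cv2.COLOR_BGR2HSV);m=(((hsv[...,0]<8)|(hsv[...,0]>172))&(hsv[...,1]>150)&(hsv[...,2]>90)); m[140:]=0
ys,xs=np.where(m);print("red",xs.mean(),ys.mean(),xs.min(),xs.max(),ys.min(),ys.max())
g=a[90:120,298:328].max(2);ys2,xs2=np.where(g<120);print("hole",xs2.mean()+298,ys2.mean()+90,xs2.min()+298,xs2.max()+298,ys2.min()+90,ys2.max()+90)
p=cams.snapshot("wrist")
c1=cam(p,dict(tool_pos=np.array([0.50137489,0.00624683,0.20006046]),ee_rot=[-3.14104537,-0.00100180718,1.53518852]))
c2=cam(p,dict(tool_pos=np.array([0.548265,-0.22270525,0.19994425]),ee_rot=[-3.14067908,-1.58288059e-03,1.53746110]))
print("hole",onz(c1,(xs2.mean()+298,ys2.mean()+90),.046), onz(c1,(312,104.5),.046))
print("pin top",onz(c2,(xs.mean(),ys.mean()),.1),"flange",onz(c2,(318,119),.066))
```

```text
red 317.82758620689657 118.74137931034483 307 329 108 130
hole 313.0857142857143 104.24761904761905 307 318 98 111
hole [0.50203231 0.07733528 0.046     ] [0.50107713 0.07715553 0.046     ]
pin top [ 0.55213595 -0.16304726  0.1       ] flange [ 0.55247051 -0.16388163  0.066     ]
```

```bash
python3 -m crank '[{"tx":3,"ty":0.2,"tz":0,"twist":0,"grip":0.5},{"tx":2.9,"ty":0,"tz":0,"twist":0,"grip":0.5},{"tx":0,"ty":0,"tz":3.5,"twist":0,"grip":0.5},{"tx":0,"ty":0,"tz":0,"twist":0,"grip":0.5},{"tx":0,"ty":0,"tz":0,"twist":0,"grip":0.5}]'
python3 - <<'E'
from h import *
o=get_obs();p=cams.snapshot("wrist");print(o["tool_pos"],o["ee_rot"])
cv2.imwrite("pics/w7.png",p["frame"][:,:,::-1])
c=cam(p,o);print([proj(c,(.5522,-.1634,z)) for z in(.1,.066)])
E
```

```text
time: 13.55
tool_pos: [0.5523, -0.165, 0.1667]
ee_rot: [3.141, 0.0, 1.537]
wrist_force: [-0.3, 0.4, 0.6]
width: 0.0472
[ 0.55229395 -0.16500485  0.16670051] [3.14063992e+00 2.23477857e-04 1.53662133e+00]
[array([314.82666982, 207.07891263]), array([314.82209477, 195.56018719])]
```

View pics/w7.png

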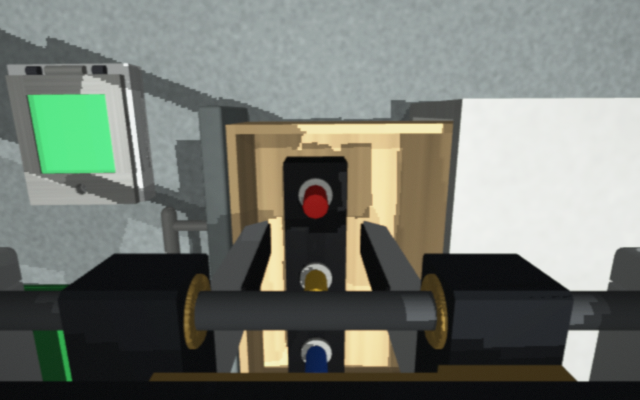

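The head is at (315,204), and the prediction was (315,207). Going down.

```bash
python3 -m crank '[{"tx":0.15,"ty":0,"tz":3,"twist":0,"grip":0.5},{"tx":0,"ty":0,"tz":3,"twist":0,"grip":0.5},{"tx":0,"ty":0,"tz":1.6,"twist":0,"grip":0.5},{"tx":0,"ty":0,"tz":0.8,"twist":0,"grip":0.5},{"tx":0,"ty":0,"tz":0,"twist":0,"grip":0.5},{"tx":0,"ty":0,"tz":0,"twist":0,"grip":0.5},{"tx":0,"ty":0,"tz":0,"twist":0,"grip":0.5}]'
```

```text
time: 14.48
tool_pos: [0.5527, -0.1642, 0.0829]
ee_rot: [3.14, 0.001, 1.536]
wrist_force: [0.1, 0.0, 0.0]
width: 0.0469
```

```bash
python3 -m crank '[{"tx":0.05,"ty":0,"tz":0.4,"twist":0,"grip":0.5},{"tx":0,"ty":0,"tz":0,"twist":0,"grip":0.5},{"tx":0,"ty":0,"tz":0,"twist":0,"grip":0},{"tx":0,"ty":0,"tz":0,"twist":0,"grip":0},{"tx":0,"ty":0,"tz":0,"twist":0,"grip":0},{"tx":0,"ty":0,"tz":0,"twist":0,"grip":0}]'
```

```text
time: 15.22
tool_pos: [0.5521, -0.1634, 0.0778]
ee_rot: [3.141, -0.0, 1.536]
wrist_force: [0.1, -0.0, -0.2]
width: 0.018
```

```bash
python3 -m crank '[{"tx":0,"ty":0,"tz":-2,"twist":0,"grip":0},{"tx":0,"ty":0,"tz":-4,"twist":0,"grip":0},{"tx":0,"ty":0,"tz":-5,"twist":0,"grip":0},{"tx":0,"ty":0,"tz":0,"twist":0,"grip":0},{"tx":3,"ty":-0.8,"tz":0,"twist":0,"grip":0},{"tx":5.5,"ty":-1.4,"tz":0,"twist":0,"grip":0},{"tx":6,"ty":-1.5,"tz":0,"twist":0,"grip":0},{"tx":5.5,"ty":-1.3,"tz":0,"twist":0,"grip":0},{"tx":3.9,"ty":-1.0,"tz":0,"twist":0,"grip":0},{"tx":0,"ty":0,"tz":0,"twist":0,"grip":0},{"tx":0,"ty":0,"tz":0,"twist":0,"grip":0}]'
python3 - <<'E'
from h import *
o=get_obs();print(o["tool_pos"],o["ee_rot"],o["width"])
p=cams.snapshot("wrist");cv2.imwrite("pics/w8.png",p["frame"][:,:,::-1])
p=cams.snapshot("scene");crop(p,270,90,400,220,4,"pics/s8.png");print(proj(cam(p),[.5,.0765,.046])-[270,90])
E
```

```text
time: 16.6
tool_pos: [0.5001, 0.0771, 0.1868]
ee_rot: [-3.14, 0.001, 1.536]
wrist_force: [0.6, 0.3, -0.7]
width: 0.0177
[0.50013207 0.07706827 0.18676995] [-3.14015703e+00  7.62469949e-04  1.53594694e+00] 0.01765108872737089
[ 56.33982494 106.2192337 ]
```

View pics/w8.png

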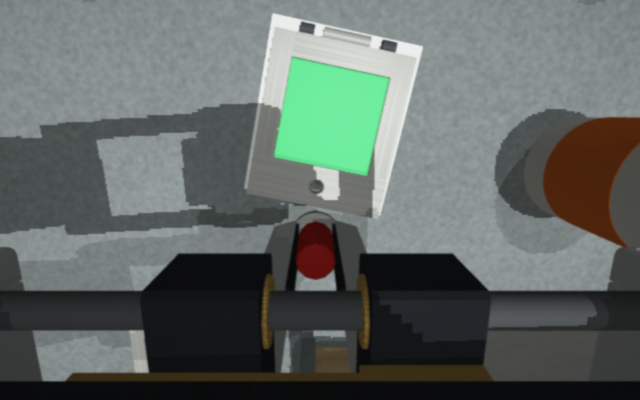

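View pics/s8.png

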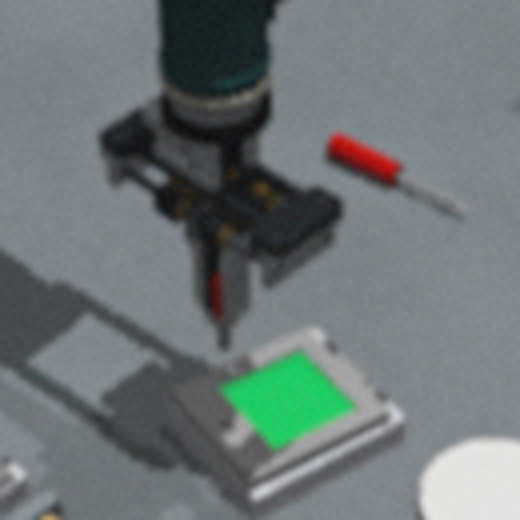

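Run:
```python
from h import *
o=get_obs();p=cams.snapshot("wrist");c=cam(p,o);print(o["tool_pos"])
a=p["frame"].max(2)
crop(p,296,166,336,206,12,"pics/w8c.png")
for z in (.046,): print([onz(c,uv,z) for uv in[(316.5,186.5),(316,186.5)]])
```

```text
[0.50051503 0.07645482 0.18711297]
[array([0.50159897, 0.07665873, 0.046     ]), array([0.50115815, 0.07667475, 0.046     ])]
```

View pics/w8c.png

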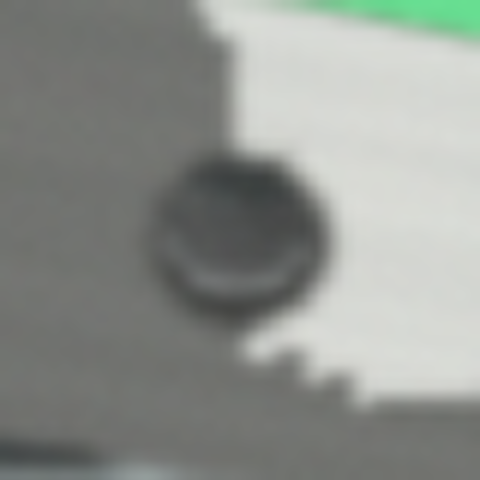

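```bash
python3 -m crank '[{"tx":0,"ty":0,"tz":3,"twist":0,"grip":0},{"tx":0,"ty":0,"tz":3,"twist":0,"grip":0},{"tx":0,"ty":0,"tz":1.5,"twist":0,"grip":0},{"tx":0,"ty":0,"tz":0,"twist":0,"grip":0},{"tx":0,"ty":0,"tz":0,"twist":0,"grip":0},{"tx":0,"ty":0,"tz":0,"twist":0,"grip":0}]'
python3 - <<'E'
from h import *
for i in range(4):
  o=get_obs();p=cams.snapshot("wrist");print(o["tool_pos"])
cv2.imwrite("pics/w9.png",p["frame"][:,:,::-1])
p=cams.snapshot("scene");crop(p,300,150,360,210,9,"pics/s9.png")
p=cams.snapshot("top");crop(p,260,155,340,230,8,"pics/t9.png")
E
```

```text
time: 17.5
tool_pos: [0.5014, 0.0775, 0.1143]
ee_rot: [3.139, -0.0, 1.536]
wrist_force: [-0.3, 0.6, -0.5]
width: 0.0176
[0.50143388 0.07752541 0.11426905]
[0.50125901 0.07754929 0.11405   ]
[0.50107306 0.07756846 0.11383111]
[0.50094409 0.07757855 0.11360917]
```

View pics/w9.png

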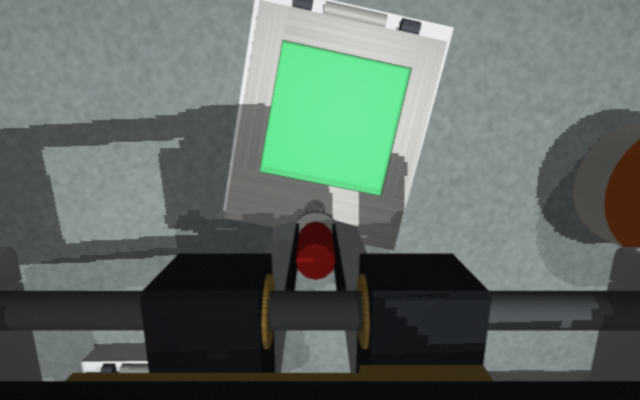

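View pics/s9.png

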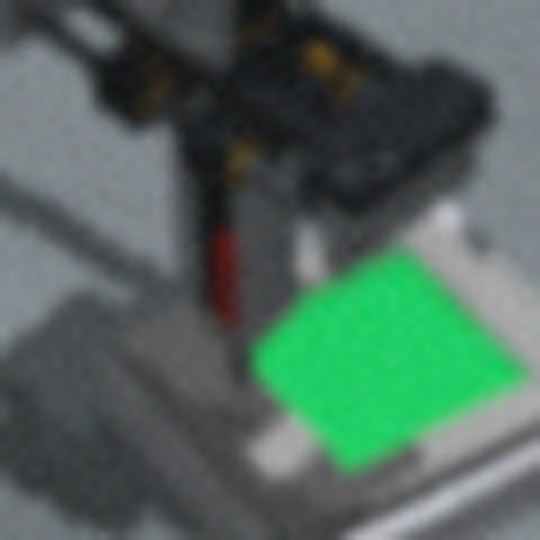

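```bash
python3 -m crank '[{"tx":0,"ty":0,"tz":0.7,"twist":0,"grip":0},{"tx":0,"ty":0,"tz":0.7,"twist":0,"grip":0},{"tx":0,"ty":0,"tz":0,"twist":0,"grip":0},{"tx":0,"ty":0,"tz":0,"twist":0,"grip":0}]'
python3 -m crank '[{"tx":0,"ty":0,"tz":0.4,"twist":0,"grip":0},{"tx":0,"ty":0,"tz":0.4,"twist":0,"grip":0},{"tx":0,"ty":0,"tz":0,"twist":0,"grip":0},{"tx":0,"ty":0,"tz":0,"twist":0,"grip":0}]'
```

```text
time: 18.3
tool_pos: [0.5004, 0.0775, 0.0986]
ee_rot: [-3.141, -0.0, 1.536]
wrist_force: [-0.3, -0.2, -0.6]
width: 0.0171
time: 18.8
tool_pos: [0.5005, 0.0775, 0.0908]
ee_rot: [3.142, -0.0, 1.536]
wrist_force: [-0.4, -0.1, -0.8]
width: 0.0172
```

No force, and the tip is about 7 mm into the lid hole. Continuing.

```bash
python3 -m crank '[{"tx":0,"ty":0,"tz":0.5,"twist":0,"grip":0},{"tx":0,"ty":0,"tz":0.5,"twist":0,"grip":0},{"tx":0,"ty":0,"tz":0,"twist":0,"grip":0},{"tx":0,"ty":0,"tz":0,"twist":0,"grip":0}]'
python3 -m crank '[{"tx":0,"ty":0,"tz":0.5,"twist":0,"grip":0},{"tx":0,"ty":0,"tz":0.4,"twist":0,"grip":0},{"tx":0,"ty":0,"tz":0,"twist":0,"grip":0},{"tx":0,"ty":0,"tz":0,"twist":0,"grip":0}]'
```

```text
time: 19.3
tool_pos: [0.5004, 0.0775, 0.0807]
ee_rot: [-3.141, -0.0, 1.536]
wrist_force: [0.7, -0.7, -0.2]
width: 0.0174
time: 19.8
tool_pos: [0.5004, 0.0775, 0.0717]
ee_rot: [-3.141, -0.0, 1.536]
wrist_force: [-0.2, -0.2, -1.1]
width: 0.0173
```

```bash
python3 -m crank '[{"tx":0,"ty":0,"tz":0.5,"twist":0,"grip":0},{"tx":0,"ty":0,"tz":0.3,"twist":0,"grip":0},{"tx":0,"ty":0,"tz":0,"twist":0,"grip":0},{"tx":0,"ty":0,"tz":0,"twist":0,"grip":0}]'
python3 -m crank '[{"tx":0,"ty":0,"tz":0.3,"twist":0,"grip":0},{"tx":0,"ty":0,"tz":0.2,"twist":0,"grip":0},{"tx":0,"ty":0,"tz":0,"twist":0,"grip":0},{"tx":0,"ty":0,"tz":0,"twist":0,"grip":0}]'
python3 -m crank '[{"tx":0,"ty":0,"tz":0.2,"twist":0,"grip":0},{"tx":0,"ty":0,"tz":0,"twist":0,"grip":0},{"tx":0,"ty":0,"tz":0,"twist":0,"grip":0}]'
```

```text
time: 20.3
tool_pos: [0.5004, 0.0775, 0.0637]
ee_rot: [-3.141, -0.0, 1.536]
wrist_force: [-0.1, -0.5, -0.8]
width: 0.0175
time: 20.8
tool_pos: [0.5008, 0.0774, 0.0598]
ee_rot: [3.14, 0.0, 1.536]
wrist_force: [-1.5, -1.3, 5.7]
width: 0.0174
time: 21.18
tool_pos: [0.5008, 0.0772, 0.0579]
ee_rot: [3.141, 0.001, 1.536]
wrist_force: [-2.1, -1.5, 5.7]
width: 0.0174
```

```bash
python3 -m crank '[{"tx":0,"ty":0,"tz":0.2,"twist":0,"grip":0},{"tx":0,"ty":0,"tz":0,"twist":0,"grip":0},{"tx":0,"ty":0,"tz":0,"twist":0,"grip":0}]'
python3 -m crank '[{"tx":0,"ty":0,"tz":0.15,"twist":0,"grip":0},{"tx":0,"ty":0,"tz":0,"twist":0,"grip":0},{"tx":0,"ty":0,"tz":0,"twist":0,"grip":0}]'
```

```text
time: 21.55
tool_pos: [0.5008, 0.0771, 0.0567]
ee_rot: [3.14, 0.001, 1.536]
wrist_force: [-3.8, -1.5, 9.5]
width: 0.0175
time: 21.92
tool_pos: [0.5008, 0.0771, 0.0565]
ee_rot: [3.14, 0.001, 1.536]
wrist_force: [-6.1, -1.8, 16.4]
width: 0.0173
```

```bash
python3 -m crank '[{"tx":0,"ty":0,"tz":0.05,"twist":0,"grip":0},{"tx":0,"ty":0,"tz":0,"twist":0,"grip":0},{"tx":0,"ty":0,"tz":0,"twist":0,"grip":0},{"tx":0,"ty":0,"tz":0,"twist":0,"grip":0}]'
python3 - <<'E'
from h import *
p=cams.snapshot("scene");cv2.imwrite("pics/s10f.png",p["frame"][:,:,::-1]);crop(p,300,145,380,225,7,"pics/s10.png")
p=cams.snapshot("wrist");cv2.imwrite("pics/w10.png",p["frame"][:,:,::-1])
o=get_obs();print(o["tool_pos"],o["wrist_force"],o["width"],o["time"])
E
```

```text
time: 22.42
tool_pos: [0.5009, 0.0771, 0.0565]
ee_rot: [3.14, 0.001, 1.536]
wrist_force: [-7.0, -2.3, 17.8]
width: 0.0175
[0.50086123 0.07707375 0.05649779] [-6.93157101 -2.08812203 17.39075326] 0.017457924881994092 22.525
```

View pics/s10.png

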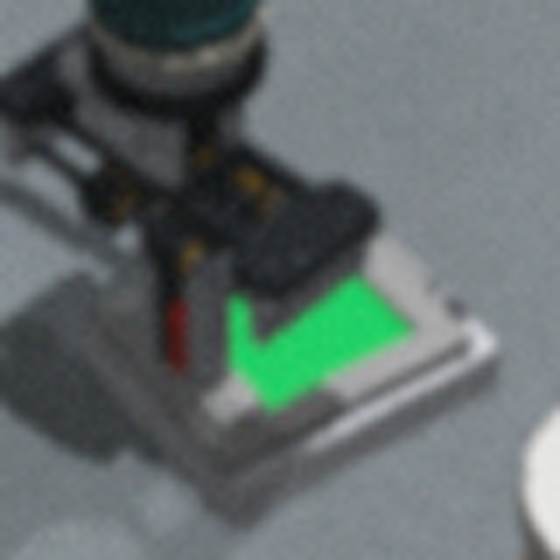

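View pics/w10.png

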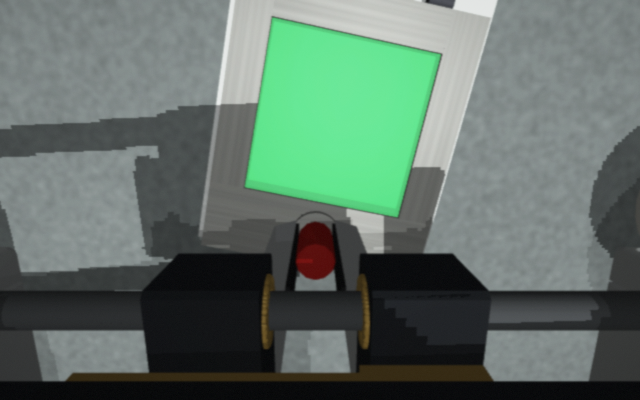

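View pics/s10f.png

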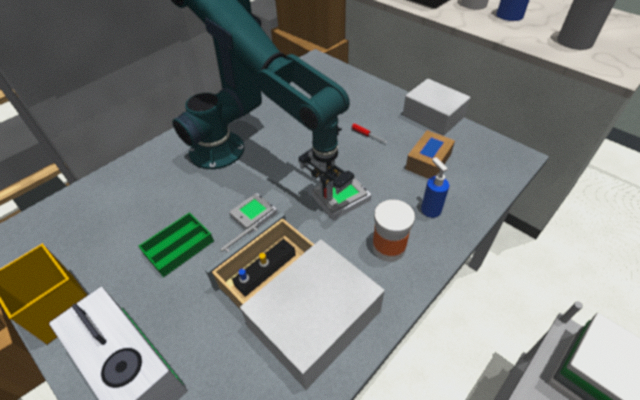

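In the scene picture the lid lies flat and the yellow and blue pins are still in the rack. The flange underside works out at about 40.7 mm against 41 mm when shut. Force rose from 9 to 17 N with only 0.2 mm of travel, so it is on the hard stop. Handing in.

```bash
python3 -c "
from bench import ticket,get_obs
print(ticket.close_job()); o=get_obs(); print(o['time'],o['tool_pos'],o['wrist_force'],o['width'])"
```

```text
the job is handed in; nothing more can be done
None
the job is handed in; nothing more can be done
```

The job is handed in at about 22.5 s of the 72 s, with the red pin through both holes and the hand still gripping and pressing it. No verdict was reported.

- **Drawer:** pulled open by its handle about 145 mm.
- **Lid:** swung down onto its springs with the closed fingers, before the red pin was taken out.
- **Red pin:** taken from the left socket and pushed through lid and lower half; side force stayed at or below about 1 N until its flange met the lid.

**Last checks:**
- The pin's flange underside sits at about 40.7 mm, against 41 mm for a shut lid. The press force rose from 9 to 17 N over only 0.2 mm of travel, so the lid is on its hard stop.
- The tip should be about 25 mm below the lower hole's mouth. This is worked out from the hand's height when it gripped the pin, not seen directly.
- In the last pictures the yellow and blue pins stand in the rack, and nothing looks knocked over or displaced.

**What did not fit exactly:**
- A side force of about 7 N remained on the wrist while pressing; I left it.
- Position estimates from the different cameras disagreed by 1 to 4 mm. I used the wrist camera for the fit.

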